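Press the sunken reset key of a tripped block heater

ROBOT

A 6-joint arm with a two-finger parallel gripper is mounted at the origin on the work surface. World frame = base frame: x ahead of the robot, y to its left, z up, the work surface at z = 0. Lengths are in m, angles in rad, forces in N, time in s.
With the tool pointing down it reaches from about 0.375 to 0.9 m from the base axis. Payload 3.1 kg.
Tool frame: the origin (TCP) lies midway between the tips of the shut fingers; the grasp point (between the pads) lies 19 mm behind it; z points along the fingers, y is the direction in which the jaws open and shut (so a half turn about z gives the same grasp; the last joint's range is limited). The gripper opens to 87 mm and grips with 3 to 60 N. Pads are 19 mm wide; open, the fingers measure 117 mm over their backs; the gripper's body (75 mm by 190 mm) begins 51 mm behind the grasp point.
Start: joints at [1.06, 0.527, 1.433, -0, 1.181, -0.178], TCP at [0.204, 0.591, 0.223] pointing down, gripper open.
Joint ranges: [-3.08, 3.08], [-0.75, 2.2], [0.22, 2.44], [-1.43, 4.57], [0, 2.65], [-2.85, 2.85]. Speed limits (rad/s): [2.79, 2.79, 3.14, 3.14, 3.14, 3.14].

INTERFACE

Orientations are given as a unit quaternion [x, y, z, w].
In Python, from rig import robot gives the robot as it stands.
- The arm moves only by the tool move_arm, never from a script. Its argument "rows" is one flat list of numbers, 7 for each row, row after row: the shift along the world's x, y, z in mm, then the turn, a rotation vector about the world's x, y, z in rad, then the closure, from 0 (fully open) to 1 (shut). A call has 1 to 12 rows; each row shifts and turns the commanded pose from where the row before left it; what a row does not reach is not made up. A row lasts 1/10 s, in which the tool goes at most 50 mm and 8.59 degrees, less where a joint would pass 70% of its speed; a pose out of reach is approached as far as the arm can. A call with a gripper value outside its range is refused whole. The fingers move at their own pace and stop on an object; "grip_force" is the grip in N (left out, the last holds). Time passes only in rows, so rows that do not move let the fingers close. It gives the time, the measured TCP pose, the force and the opening at its end, in the units of the state.
- robot.get_obs(): the state, without advancing time (a new reading comes with each control period).
- robot.camera(name): name is "side" or "top"; returns a dict with "color" (420x560x3 uint8, red, green, blue), "z_map" (420x560 float32, m along the optical axis (not along the pixel's ray), 0 where there is no reading), "camera_matrix" (3x3 intrinsics, pixels), "R" (3x3) and "t" (3): a world point X has camera coordinates R X + t. Camera axes: x right, y down, z forward; pixel columns grow to the right and rows downward; lengths in m; the calibration is good to about 2 mm. A picture is of the moment at which its call begins.
- robot.hand_in(): hands the job in, once; it reports no verdict.
Trained networks look in the newest picture that a camera, given by its name, has taken for a name from the list of things; names that differ only in an ending like _2 or _b are one class to them, and where a whole thing is asked for, a point or a joint stands for the part that bears it (a point fixed in the world has none). Each returns a list of dicts, best first, with "conf" (0 to 1); they miss things now and then, are a little off and sometimes report something else, mostly with a low value. They report only what shows in the picture. A call takes as long as a camera call. They do not tell look-alikes from the thing itself.
- robot.search_frame(camera, thing): "at" ([column, row] in pixels, amid what is visible of it).
- robot.spot_point(camera, thing): "at" ([column, row] in pixels: a listed point, or the origin of a listed thing).
The state is a dict: "time": time; "q": joint angles; "joint_velocities": joint speeds; "joint_torque": joint torques, N m; "position": TCP position; "tool_rot": TCP orientation; "ft_force": force on the tool from outside, world axes, zero at the start; "moment": the same for the moment, N m; "grip_width": finger opening in m.
Only numpy, scipy, OpenCV 4.12 (cv2) and the standard library are available. Lean on these libraries where they do the work, as an engineer would, in place of code of your own. Each camera call takes 0.05 s, during which the arm holds its last target.

TASK

The block heater has tripped, and its aluminium tube block has been left standing over the round well of the reset key. Push the tube block along its tray with the fingertips, without lifting or tipping it, right up to the stop at the other end; then reach down into the round well you have uncovered, press the sunken reset key fully down for a moment and let it come back up. Do not press the calibration key in the square well, and leave everything else where it stands.

Things in the scene. Friction and masses are not known exactly. Their poses are not given: they have to be found in the camera images.
- heater: White block heater fixed to the table, 210 x 260 mm. Origin on the table under the middle of its tray; x points across the tray to the heated part, y along the tray, z up. The heated part, away from the robot, spans x = 38 to 150 mm, 85 mm high, with tube caps up to 109 mm. The heater ends at y = +-130 mm
- tray_mid (a point): Middle of the tray floor, 60 mm above the table, axes as the heater's. The tray is a flat channel along y, x = -38 to +38 mm, between a front rail 8 mm high and the heated part. Two wells in its floor at y = +70 and -70 mm, x = 0: one round (reset key), one square (calibration key); which is at which end varies. The block stands over the round one at the start
- stop_pos (a point): Inner face of the end stop at the heater's +y end of the tray, at tray floor height, 112 mm from the tray's middle. The stop is a bar across the tray, 8 mm high and 8 mm thick
- stop_neg (a point): The same for the end stop at the heater's -y end, 112 mm from the tray's middle
- tube_block: Loose aluminium tube block, 70 x 70 x 45 mm high, 0.28 to 0.56 kg, nine dark holes in its top. Origin at the centre of its underside, z up, sides along the tray. It slides on the tray floor with friction (about 2 to 7 N), with 3 mm play to each side wall, and passes over the wells without dropping. Pushed against the far end stop its centre is at heater y = +-77 mm, 147 mm from the reset key
- reset_key_top (a point): Centre of the top of the reset key, a white round cap 24 mm across on the axis of the round well (44 mm wide, straight walls). Released, its top is 22 mm below the tray floor (38 mm above the table). It goes straight down
- reset_key (a joint): Travel of the reset key: 0 released, grows to 0.006 m fully down; a spring pushes back with 1.5 N at first and 5 N at the bottom and returns it when let go
- calib_key_top (a point): Centre of the top of the calibration key, a white square cap 22 mm wide in the square well (40 x 40 mm) at the other end of the tray, as deep as the reset key. Not to be pressed; the pushed tube block ends up over it
- calib_key (a joint): Travel of the calibration key: 0 released, 0.006 m fully down, same spring
- tip_box: Bystander: yellow tip box with clear lid, 87 x 122 x 67 mm high, beside the heater on its +y side; origin at the centre of its underside
- tube_rack: Bystander: blue tube rack with small tubes, 100 x 66 mm, 47 mm high, beside the heater on its -y side; origin at the centre of its underside
- reagent: Bystander: amber bottle, 56 mm wide, 115 mm high, behind the tip box; origin at the centre of its underside
- cream_jar: Bystander: small white jar, 38 mm wide, 36 mm high, standing on the heater's heated part (its foot 85 mm above the table); origin at the centre of its underside
- marker: Bystander: marker pen, 130 mm long, 17 mm thick, lying on the table between robot and heater; origin under its middle
- pipette: Bystander: white pipette, about 250 mm long, lying to the robot's right; origin under its body
- beaker: Bystander: clear cup, 72 mm wide, 90 mm high, to the robot's left; origin at the centre of its underside
Not all that is in view belongs to the job. Leave any green look-alike of the tube_block alone.

How it is judged:
By the outcome, as a careful person would: the job done as asked, in the order asked, and still so for the second after the job is handed in, with the robot touching nothing.
It also fails if it takes over 48 s, if anything falls off the work surface, if the arm or the gripper's body presses on something with over 40 N, if the wrist force passes 120 N, or if a joint passes its speed limit or range.

## Working session

There is one attempt and no reset: what is moved stays moved. The work goes in short steps, Python scripts to look and compute and a tool call to move; the robot and the scene stay as the last step left them, time stands still between calls to the robot, and variables do not carry over. Pictures are saved under pics/ and viewed, and the job is handed in when it is done.

Besides the shell and the picture viewer there is one more tool, called after ">>>" as name(argument=value, ...) on one line, values as JSON. move_arm: Moves the arm, as the interface text tells. Its arguments: {"type":"object","properties":{"rows":{"type":"array","items":{"type":"number"}},"grip_force":{"type":"number"}},"required":["rows"]}

```bash
mkdir -p pics; ls; cat > h.py <<'E'
import numpy as np,cv2
from rig import robot
def snap(n,tag):
    c=robot.camera(n); np.savez(f'{n}_{tag}.npz',**c)
    cv2.imwrite(f'pics/{n}_{tag}.png',cv2.cvtColor(c['color'],cv2.COLOR_RGB2BGR)); return c
def unproj(c,u,v,z=None):
    K=c['camera_matrix'];
    d=c['z_map'][int(round(v)),int(round(u))]
    r=np.linalg.inv(K)@[u,v,1]; R=c['R'];t=c['t']
    o=-R.T@t; w=R.T@r
    if z is None: return o+w*d
    return o+w*(z-o[2])/w[2]
def proj(c,X):
    p=c['camera_matrix']@(c['R']@np.array(X)+c['t']); return p[:2]/p[2]
E
python3 - <<'E'
from h import *
for n in('top','side'):
    c=snap(n,'0')
    print(n,c['camera_matrix'].tolist(),(-c['R'].T@c['t']).round(3))
    for th in('tube_block','heater','tray_mid','stop_pos','stop_neg','reset_key_top','calib_key_top'):
        try: print(th,[(np.round(d['at'],1).tolist(),round(d['conf'],2)) for d in robot.spot_point(n,th)][:3])
        except Exception as e: print(th,e)
o=robot.get_obs();print(o)
E
```

```text
pics
top [[506.9802549237247, 0.0, 277.0274171018729], [0.0, 506.9802549237247, 202.75417573458037], [0.0, 0.0, 1.0]] [ 0.295 -0.008  1.751]
tube_block [([287.3, 205.3], 0.92), ([336.2, 229.9], 0.86)]
heater [([263.9, 213.2], 0.58)]
tray_mid [([266.8, 206.2], 0.73), ([122.3, 223.5], 0.56)]
stop_pos [([231.8, 217.1], 0.58)]
stop_neg [([295.8, 202.1], 0.75)]
reset_key_top [([262.8, 208.3], 0.52), ([200.8, 229.0], 0.43)]
calib_key_top [([248.1, 217.3], 0.45)]
side [[432.44721420493806, 0.0, 281.9980554477126], [0.0, 432.44721420493806, 207.77650908121416], [0.0, 0.0, 1.0]] [-0.164 -0.798  0.735]
tube_block [([297.5, 215.0], 0.76), ([263.4, 240.6], 0.63), ([280.6, 202.7], 0.62)]
heater [([280.8, 220.9], 0.62)]
tray_mid [([280.2, 203.0], 0.74)]
stop_pos [([248.2, 195.0], 0.87)]
stop_neg [([310.6, 213.8], 0.86)]
reset_key_top [([282.3, 221.0], 0.43)]
calib_key_top [([298.6, 212.6], 0.47)]
{'time': 0.8, 'q': array([ 1.06050985e+00,  5.27462168e-01,  1.43269710e+00,  2.26453433e-05,
        1.18135746e+00, -1.78512758e-01]), 'joint_velocities': array([-1.27577841e-03,  1.61607634e-03,  9.37138988e-04, -1.15191605e-04,
       -2.50107466e-03,  6.96484887e-05]), 'joint_torque': array([-8.69734649e-04, -4.39948726e+01, -1.76983094e+01,  6.33039046e-02,
        5.03062550e-02, -1.64724096e-06]), 'position': array([0.20354626, 0.59092077, 0.22257259]), 'tool_rot': array([1.65131321e-01, 9.86271588e-01, 3.92684903e-05, 2.95689906e-06]), 'ft_force': array([-0.14568694,  0.32946055, -0.70736794]), 'moment': array([ 0.00529955, -0.0102251 , -0.01570059]), 'grip_width': 0.08674067338961106}
```

View pics/top_0.png

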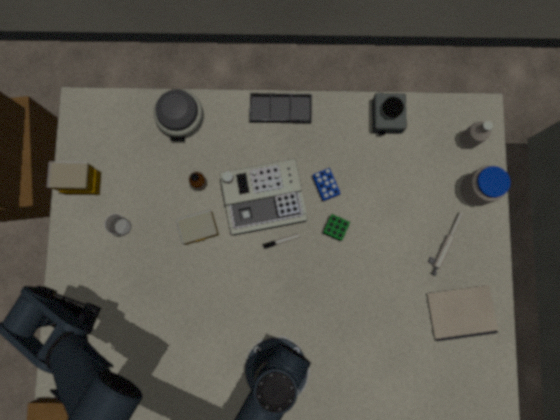

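View pics/side_0.png

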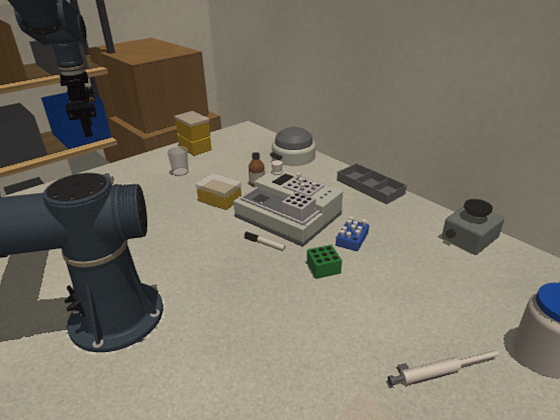

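```bash
python3 - <<'E'
from h import *
a=cv2.imread('pics/top_0.png')[150:300,180:380]
cv2.imwrite('pics/topc.png',cv2.resize(a,None,fx=4,fy=4,interpolation=cv2.INTER_CUBIC))
a=cv2.imread('pics/side_0.png')[140:290,190:390]
cv2.imwrite('pics/sidec.png',cv2.resize(a,None,fx=4,fy=4,interpolation=cv2.INTER_CUBIC))
E
```

```text
(no output)
```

View pics/topc.png

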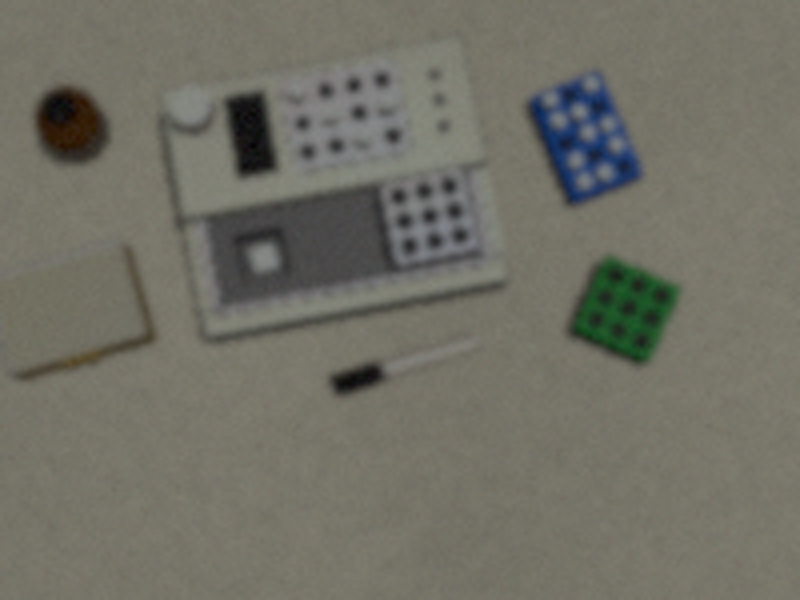

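View pics/sidec.png

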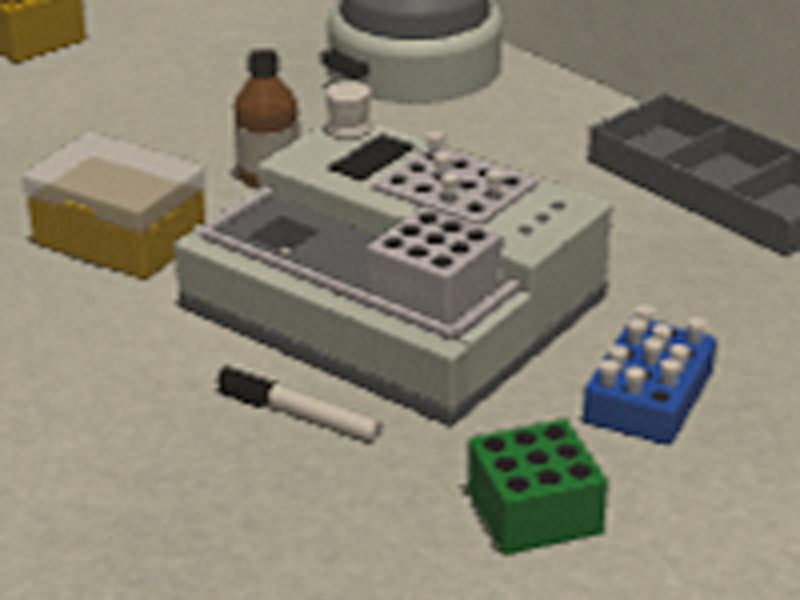

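The block over the round well is the grey nine-hole one in the tray: top (287,205), side (297,215). The green one on the table, top (336,229), is the look-alike. The square well shows at the tray's left (+y) end, top (246,214), so I push toward +y. Next I fit the heater pose from both views.

```bash
cat > fit.py <<'E'
from h import *
from scipy.optimize import least_squares
def load(n,t='0'): return dict(np.load(f'{n}_{t}.npz'))
T,S=load('top'),load('side')
f=lambda U,V,o:((U+.5)/4-.5+o[0],(V+.5)/4-.5+o[1])
tp=[((207,338),(-60,130,60)),((505,285),(-60,-130,60)),((180,218),(38,130,85)),((487,162),(38,-130,85)),((460,38),(150,-130,85)),((265,258),(0,70,38))]
sp=[((453,347),(-60,-130,60)),((178,240),(-60,130,60)),((610,210),(150,-130,85)),((453,425),(-60,-130,0)),((285,233),(0,70,60))]
obs=[(T,f(*p,(180,150)),np.array(m)/1e3) for p,m in tp]+[(S,f(*p,(190,140)),np.array(m)/1e3) for p,m in sp]
def W(p,m):
    c,s=np.cos(p[2]),np.sin(p[2]); return np.array([p[0]+c*m[0]-s*m[1],p[1]+s*m[0]+c*m[1],p[3]+m[2]])
def res(p,ob): return np.concatenate([proj(c,W(p,m))-q for c,q,m in ob])
if __name__=='__main__':
    for ob in(obs,obs[:6],obs[6:]):
        r=least_squares(res,[.55,.04,.2,0],args=(ob,),loss='soft_l1'); print(r.x.round(4)); print(res(r.x,ob).reshape(-1,2).round(1).tolist())
E
python3 fit.py
```

```text
[ 0.5294  0.0432  0.2025 -0.001 ]
[[-0.9, -0.1], [0.9, -1.1], [0.1, 0.3], [0.1, 0.1], [0.5, -1.1], [-0.5, -0.0], [-0.2, 2.6], [-1.4, 0.1], [1.2, -2.3], [-0.4, 0.7], [-0.2, -0.3]]
[ 0.5312  0.0439  0.1993 -0.0199]
[[-0.6, -0.3], [0.3, -0.9], [0.5, 0.5], [-0.3, 0.7], [0.3, -0.2], [-0.3, 0.1]]
[ 0.547   0.0625  0.2072 -0.0172]
[[-0.2, 2.0], [0.0, 0.4], [0.0, -2.0], [-0.3, -0.3], [0.5, -0.1]]
```

```bash
cat > ov.py <<'E'
from fit import *
import sys
p=[float(a) for a in sys.argv[1:5]]; blk=float(sys.argv[5]); tag=sys.argv[6]
def draw(c,n,off):
    a=cv2.cvtColor(c['color'],cv2.COLOR_RGB2BGR)[off[1]:off[1]+150,off[0]:off[0]+200]
    a=cv2.resize(a,None,fx=4,fy=4,interpolation=cv2.INTER_CUBIC)
    def L(ms,col):
        q=[((np.array(proj(c,W(p,np.array(m)/1e3)))-off+.5)*4-.5) for m in ms]
        cv2.polylines(a,[np.round(q).astype(int)],False,col,1)
    box=lambda x0,x1,y0,y1,z:[(x0,y0,z),(x1,y0,z),(x1,y1,z),(x0,y1,z),(x0,y0,z)]
    L(box(-60,150,-130,130,0),(0,0,255));L(box(38,150,-130,130,85),(0,255,0))
    L(box(-38,38,-112,112,60),(255,0,0));L(box(-20,20,50,90,60),(255,0,255))
    L(box(-35,35,blk-35,blk+35,105),(0,255,255));L([(-60,-130,60),(-60,130,60)],(0,0,255))
    L(box(-11,11,59,81,38),(255,0,255))
    th=np.linspace(0,6.283,40);L([(22*np.cos(t),-70+22*np.sin(t),60) for t in th],(0,165,255));L([(12*np.cos(t),-70+12*np.sin(t),38) for t in th],(0,165,255))
    cv2.imwrite(f'pics/ov_{n}_{tag}.png',a)
st=sys.argv[7] if len(sys.argv)>7 else '0'
draw(load('top',st),'top',np.array([180,150]));draw(load('side',st),'side',np.array([190,140]))
E
python3 ov.py .5294 .0432 .2025 0 -70 a
python3 - <<'E'
from fit import *
# depth cloud in heater frame
p=[.5294,.0432,.2025,0]
for n,c in(('top',T),('side',S)):
    v,u=np.mgrid[0:420,0:560]; d=c['z_map']; ok=d>0
    P=np.linalg.inv(c['camera_matrix'])@np.array([u[ok],v[ok],np.ones(ok.sum())])*d[ok]
    X=(c['R'].T@(P-c['t'][:,None])).T
    cc,s=np.cos(p[2]),np.sin(p[2]); dx,dy=X[:,0]-p[0],X[:,1]-p[1]
    h=np.c_[cc*dx+s*dy,-s*dx+cc*dy,X[:,2]]*1e3
    sel=lambda x0,x1,y0,y1:h[(h[:,0]>x0)&(h[:,0]<x1)&(h[:,1]>y0)&(h[:,1]<y1)]
    print(n,'floor',np.median(sel(-25,25,-10,30)[:,2]),'front',np.median(sel(-56,-45,-110,110)[:,2]),'heated',np.median(sel(50,140,90,110)[:,2]),'blk',np.median(sel(-25,25,-95,-45)[:,2]),'table',np.median(sel(-150,-110,-60,130)[:,2]),'noise',np.std(sel(-25,25,-10,30)[:,2]))
    # edges of block-top pts, heater
    b=h[(h[:,2]>92)&(h[:,2]<118)&(abs(h[:,0])<60)&(abs(h[:,1]+70)<60)]
    if len(b): print('blk ext',np.percentile(b,[1,50,99],axis=0).round(1).tolist(),b.mean(0).round(1))
    b=h[(h[:,2]>25)&(h[:,0]>-120)&(h[:,0]<200)&(abs(h[:,1])<145)]
    print(np.percentile(b,[.5,99.5],axis=0).round(1).tolist())
E
```

```text
top floor 60.45038488131187 front 60.41919960404455 heated 89.48371966772291 blk 105.90377382639488 table 0.9047561991666774 noise 3.730706467360262
blk ext [[-35.4, -110.7, 92.9], [0.2, -74.0, 105.5], [58.6, -39.5, 114.3]] [  0.7 -74.  105.1]
[[-59.7, -130.3, 31.6], [148.6, 126.3, 122.5]]
side floor 59.41388712674737 front 60.16196523047629 heated 95.7235965590458 blk 104.51520537241983 table 0.004531817835622756 noise 1.471222218102364
blk ext [[-39.2, -108.2, 92.4], [-11.0, -77.6, 103.8], [32.1, -38.2, 107.2]] [ -9.  -76.4 102.5]
[[-64.5, -130.7, 25.8], [143.8, 127.1, 119.8]]
```

View pics/ov_top_a.png

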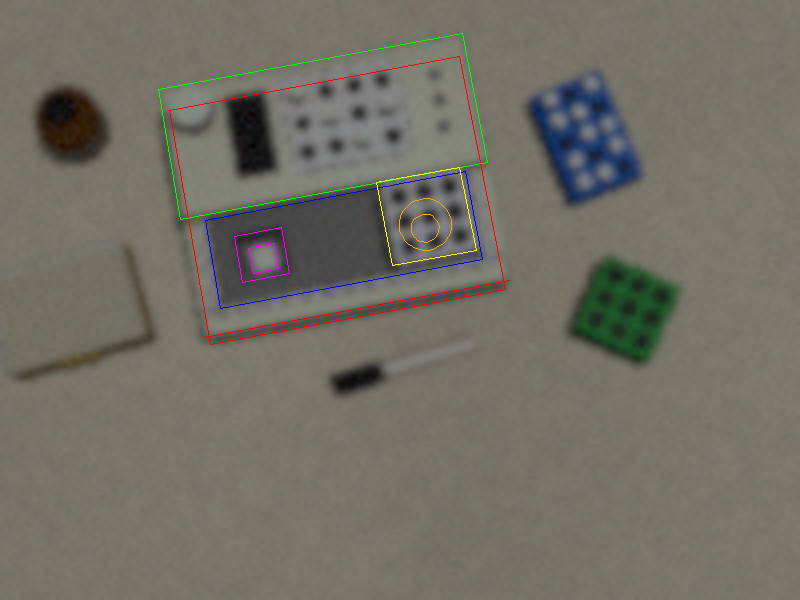

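View pics/ov_side_a.png

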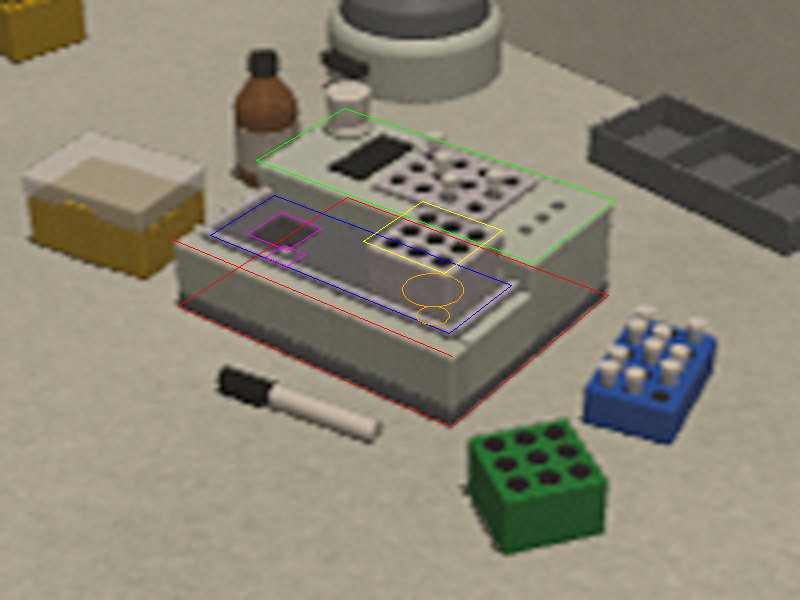

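>>> move_arm(rows=[20,-40,0,0,0,0.04,1,22,-42,0,0,0,0.04,1,22,-42,0,0,0,0.04,1,22,-42,0,0,0,0.04,1,22,-42,0,0,0,0.04,1,22,-42,0,0,0,0.04,1,22,-42,0,0,0,0.04,1,22,-42,0,0,0,0.04,1,22,-42,0,0,0,0.04,1,22,-42,0,0,0,0.04,1,22,-42,0,0,0,0.04,1,22,-42,0,0,0,0.04,1], grip_force=20)

```text
time: 2.0
position: [0.4664, 0.087, 0.2229]
tool_rot: [-0.075, 0.997, 0.0, 0.001]
ft_force: [0.7, 0.6, 0.9]
grip_width: 0.0025
```

>>> move_arm(rows=[22,-42,0,0,0,0.04,1,22,-42,0,0,0,0.013,1,22,-42,0,0,0,0,1,22,-42,0,0,0,0,1,0,0,0,0,0,0,1,0,0,0,0,0,0,1])

```text
time: 2.6
position: [0.5536, -0.0801, 0.2222]
tool_rot: [-0.099, 0.995, 0.0, -0.0]
ft_force: [-0.8, 0.6, 0.6]
grip_width: 0.0007
```

```bash
cat > st.py <<'E'
from fit import *
import sys
from scipy.spatial.transform import Rotation as Ro
p=[float(a) for a in sys.argv[1:4]] if len(sys.argv)>3 else [.5294,.0432,.2025]
o=robot.get_obs(); P=o['position']; c,s=np.cos(p[2]),np.sin(p[2]); d=P-[p[0],p[1],0]
print('t',o['time'],'P',P.round(4),'heater mm',(np.array([c*d[0]+s*d[1],-s*d[0]+c*d[1],d[2]])*1e3).round(1),'F',o['ft_force'].round(1),'w',o['grip_width'],'q',o['q'].round(2))
R=Ro.from_quat(o['tool_rot']).as_matrix(); print('toolY ang',np.degrees(np.arctan2(R[1,1],R[0,1])).round(2),'tz',R[:,2].round(3))
E
python3 st.py
```

```text
t 2.6 P [ 0.5536 -0.0801  0.2222] heater mm [  -1.1 -125.6  222.2] F [-0.8  0.6  0.6] w 0.0007305562948244452 q [-0.34  0.44  1.6   0.    1.1  -2.11]
toolY ang 101.39 tz [-0.001  0.001 -1.   ]
```

>>> move_arm(rows=[2,-8,-30,0,0,0.004,1,2,-7,-40,0,0,0,1,0,0,-32,0,0,0,1,0,0,0,0,0,0,1,0,0,0,0,0,0,1])

```text
time: 3.1
position: [0.5569, -0.0928, 0.1208]
tool_rot: [-0.103, 0.995, 0.0, -0.001]
ft_force: [0.4, 1.1, 1.0]
grip_width: 0.0005
```

```bash
python3 st.py; python3 - <<'E'
from h import *
c=snap('side','1');a=cv2.cvtColor(c['color'],cv2.COLOR_RGB2BGR)[140:290,190:390]
cv2.imwrite('pics/s1c.png',cv2.resize(a,None,fx=4,fy=4,interpolation=cv2.INTER_CUBIC))
P=robot.get_obs()['position'];print((proj(c,P)-[190,140])*4)
E
```

```text
t 3.1 P [ 0.5569 -0.0928  0.1208] heater mm [  -0.4 -138.7  120.8] F [0.4 1.1 1. ] w 0.0005242287499863046 q [-0.36  0.59  1.68  0.    0.88 -2.14]
toolY ang 101.84 tz [-0.001  0.001 -1.   ]
[514.54626206 243.76492939]
```

View pics/s1c.png

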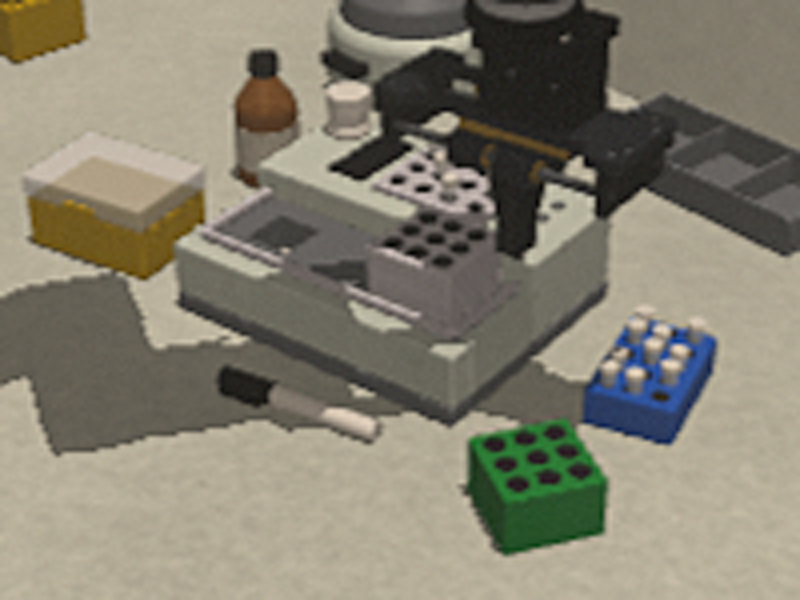

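The side view shows the closed fingertips at crop (513,255), just behind the block's −y face and clear of it. Now I descend and push.

>>> move_arm(rows=[0,0,-23,0,0,0,1,0,0,-22,0,0,0,1,0,0,0,0,0,0,1,-1,5,0,0,0,0,1,-1,5,0,0,0,0,1,-1,5,0,0,0,0,1,-1,5,0,0,0,0,1,-1,5,0,0,0,0,1,-1,5,0,0,0,0,1])

```text
time: 4.05
position: [0.5528, -0.0649, 0.0763]
tool_rot: [-0.103, 0.995, -0.001, 0.001]
ft_force: [1.1, -5.1, 2.8]
grip_width: 0.0007
```

```bash
python3 st.py; python3 - <<'E'
from h import *
c=snap('side','2');a=cv2.cvtColor(c['color'],cv2.COLOR_RGB2BGR)[140:290,190:390]
cv2.imwrite('pics/s2c.png',cv2.resize(a,None,fx=4,fy=4,interpolation=cv2.INTER_CUBIC))
E
```

```text
t 4.05 P [ 0.5528 -0.0649  0.0763] heater mm [   1.2 -110.6   76.3] F [ 1.1 -5.1  2.8] w 0.000659932619449678 q [-0.32  0.65  1.73 -0.    0.76 -2.09]
toolY ang 101.8 tz [ 0.003 -0.002 -1.   ]
```

View pics/s2c.png

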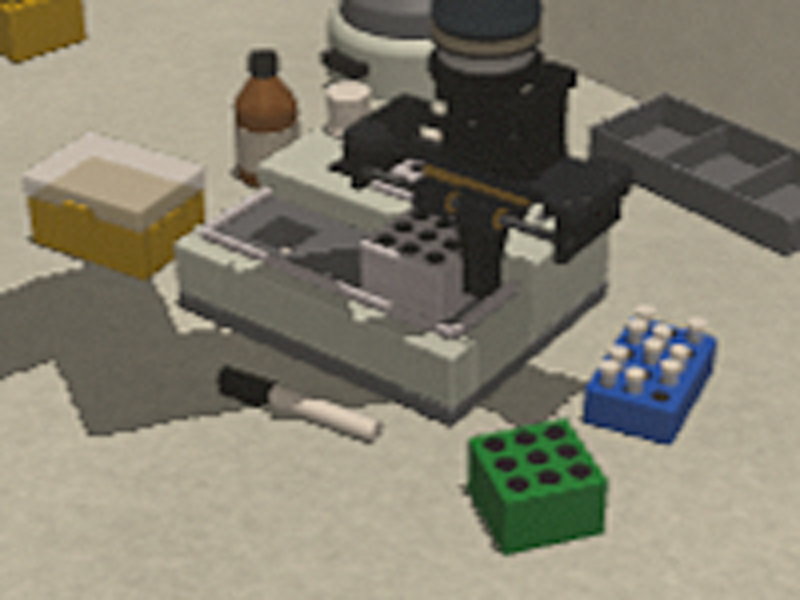

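>>> move_arm(rows=[-2,8,0,0,0,0,1,-2,10,0,0,0,0,1,-2,10,0,0,0,0,1,-2,10,0,0,0,0,1,-2,10,0,0,0,0,1,-2,10,0,0,0,0,1,-2,10,0,0,0,0,1,-2,10,0,0,0,0,1,-2,10,0,0,0,0,1,-2,10,0,0,0,0,1,-2,8,0,0,0,0,1,-2,6,0,0,0,0,1])

```text
time: 5.3
position: [0.529, 0.0474, 0.0762]
tool_rot: [-0.103, 0.995, -0.001, 0.002]
ft_force: [2.3, -6.4, 4.5]
grip_width: 0.0002
```

```bash
python3 st.py; python3 - <<'E'
from h import *
for n,o in(('side',(190,140)),('top',(180,150))):
    c=snap(n,'3');a=cv2.cvtColor(c['color'],cv2.COLOR_RGB2BGR)[o[1]:o[1]+150,o[0]:o[0]+200]
    cv2.imwrite(f'pics/{n}3c.png',cv2.resize(a,None,fx=4,fy=4,interpolation=cv2.INTER_CUBIC))
E
```

```text
t 5.3 P [0.529  0.0474 0.0762] heater mm [ 0.4  4.2 76.2] F [ 2.3 -6.4  4.5] w 0.00016687281760479922 q [-0.12  0.63  1.79 -0.    0.72 -1.9 ]
toolY ang 101.78 tz [ 0.003 -0.001 -1.   ]
```

View pics/side3c.png

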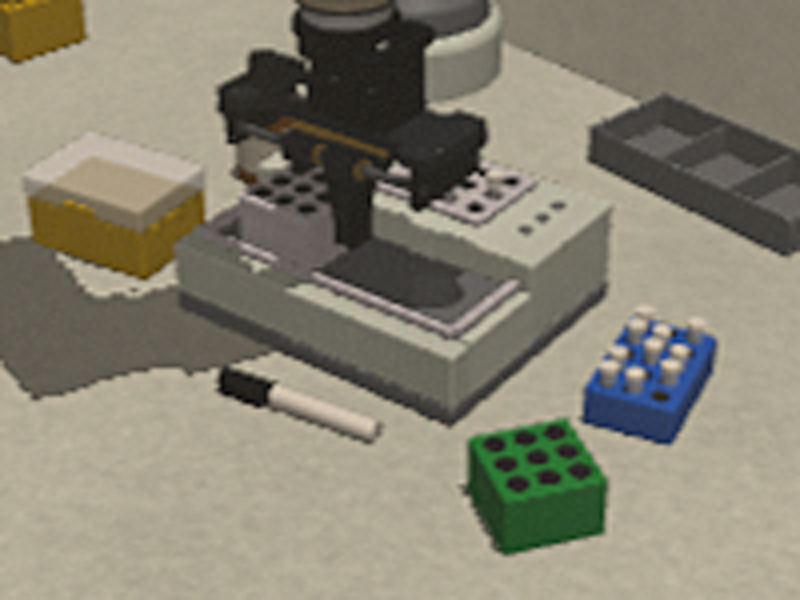

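View pics/top3c.png

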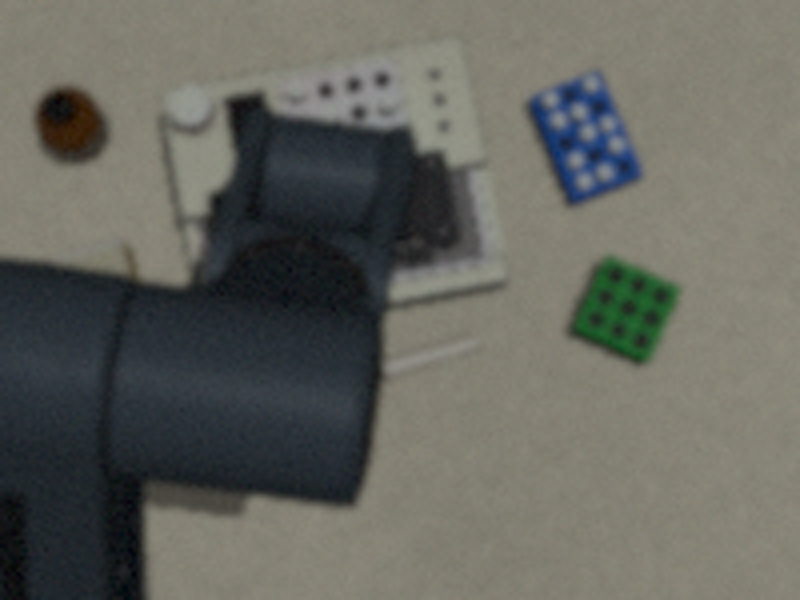

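The side view shows the block upright and sliding, with about 25 mm to the left stop. I continue at a slower pace.

>>> move_arm(rows=[-1,4,0,0,0,0,1,-1,4,0,0,0,0,1,-1,4,0,0,0,0,1,0,0,0,0,0,0,1])

```text
time: 5.8
position: [0.5254, 0.0596, 0.076]
tool_rot: [-0.102, 0.995, -0.0, 0.001]
ft_force: [1.7, -1.8, 4.5]
grip_width: 0.0005
```

```bash
python3 st.py
```

```text
t 5.8 P [0.5254 0.0596 0.076 ] heater mm [-0.6 16.8 76. ] F [ 1.7 -1.8  4.5] w 0.0005257179743100098 q [-0.1   0.62  1.8  -0.    0.72 -1.87]
toolY ang 101.76 tz [ 0.002 -0.001 -1.   ]
```

>>> move_arm(rows=[-0.4,2,0,0,0,0,1,-0.4,2,0,0,0,0,1])

```text
time: 6.0
position: [0.5247, 0.0629, 0.076]
tool_rot: [-0.102, 0.995, -0.001, 0.001]
ft_force: [1.3, -5.9, 5.5]
grip_width: 0.0005
```

>>> move_arm(rows=[-0.4,2,0,0,0,0,1,-0.2,1,0,0,0,0,1])

```text
time: 6.2
position: [0.5241, 0.0659, 0.076]
tool_rot: [-0.103, 0.995, -0.001, 0.001]
ft_force: [1.6, -6.3, 5.4]
grip_width: 0.0003
```

```bash
python3 st.py
```

```text
t 6.2 P [0.5241 0.0659 0.076 ] heater mm [-0.7 23.3 76. ] F [ 1.6 -6.3  5.4] w 0.0003307979715623451 q [-0.09  0.62  1.8  -0.    0.72 -1.86]
toolY ang 101.77 tz [ 0.002 -0.001 -1.   ]
```

>>> move_arm(rows=[-0.4,1.5,0,0,0,0,1,-0.2,1.5,0,0,0,0,1])

```text
time: 6.4
position: [0.5234, 0.0688, 0.076]
tool_rot: [-0.102, 0.995, -0.001, 0.001]
ft_force: [1.1, -7.3, 5.3]
grip_width: 0.0003
```

>>> move_arm(rows=[-0.2,1,0,0,0,0,1,-0.2,1,0,0,0,0,1])

```text
time: 6.6
position: [0.523, 0.0708, 0.076]
tool_rot: [-0.103, 0.995, -0.001, 0.001]
ft_force: [1.6, -6.0, 5.1]
grip_width: 0.0002
```

>>> move_arm(rows=[-0.2,1,0,0,0,0,1,-0.2,1,0,0,0,0,1])

```text
time: 6.8
position: [0.5226, 0.0728, 0.076]
tool_rot: [-0.103, 0.995, -0.001, 0.001]
ft_force: [0.7, -7.1, 5.2]
grip_width: 0.0004
```

```bash
python3 st.py; python3 - <<'E'
from h import *
for n,o in(('side',(190,140)),):
    c=snap(n,'4');a=cv2.cvtColor(c['color'],cv2.COLOR_RGB2BGR)[o[1]:o[1]+150,o[0]:o[0]+200]
    cv2.imwrite(f'pics/{n}4c.png',cv2.resize(a,None,fx=4,fy=4,interpolation=cv2.INTER_CUBIC))
E
```

```text
t 6.8 P [0.5226 0.0728 0.076 ] heater mm [-0.7 30.4 76. ] F [ 0.7 -7.1  5.2] w 0.00038528299672132015 q [-0.07  0.62  1.8  -0.    0.72 -1.85]
toolY ang 101.77 tz [ 0.001 -0.001 -1.   ]
```

View pics/side4c.png

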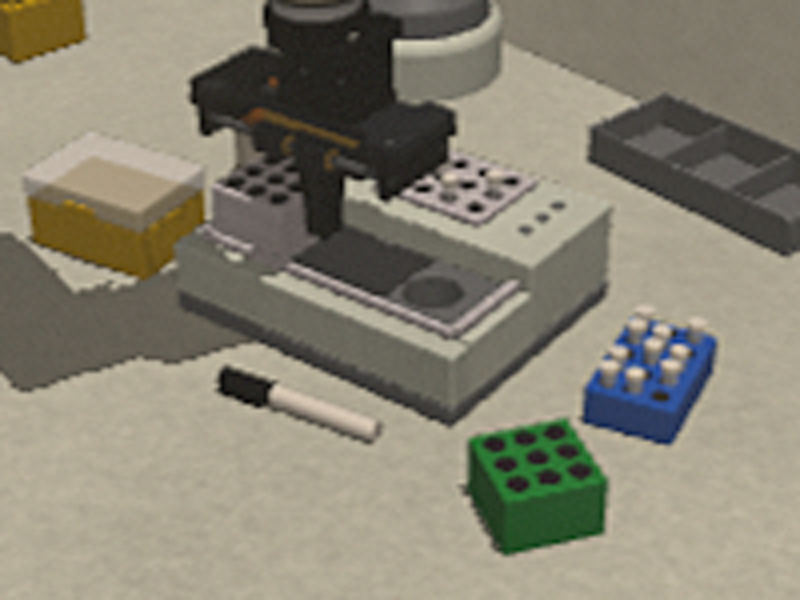

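>>> move_arm(rows=[-0.2,1,0,0,0,0,1,-0.2,1,0,0,0,0,1])

```text
time: 7.05
position: [0.5223, 0.0746, 0.076]
tool_rot: [-0.103, 0.995, -0.001, 0.001]
ft_force: [0.9, -11.8, 5.6]
grip_width: 0.0005
```

>>> move_arm(rows=[-0.2,1,0,0,0,0,1,-0.2,1,0,0,0,0,1])

```text
time: 7.25
position: [0.5223, 0.0748, 0.0762]
tool_rot: [-0.104, 0.995, -0.003, 0.001]
ft_force: [1.2, -17.0, 6.9]
grip_width: 0.0001
```

>>> move_arm(rows=[-0.2,1,0,0,0,0,1,-0.2,1,0,0,0,0,1])

```text
time: 7.45
position: [0.5224, 0.0751, 0.0766]
tool_rot: [-0.104, 0.995, -0.004, 0.001]
ft_force: [0.4, -23.5, 10.7]
grip_width: 0.0008
```

```bash
python3 st.py
```

```text
t 7.45 P [0.5224 0.0751 0.0766] heater mm [-0.4 32.7 76.6] F [  0.4 -23.5  10.7] w 0.0007662379591614861 q [-0.06  0.62  1.8  -0.01  0.72 -1.84]
toolY ang 101.97 tz [ 0.003 -0.007 -1.   ]
```

Contact with the stop is clear: TCP motion stalls and the force rises to 23 N. I back off, raise, and check.

>>> move_arm(rows=[1,-5,0,0,0,0,1,2,-8,0,0,0,0,1,2,-10,0,0,0,0,1,3,-12,30,0,0,0,1,4,-22,30,0,0,0,1,8,-40,10,0,0,0,1,0,0,0,0,0,0,1,0,0,0,0,0,0,1])

```text
time: 8.25
position: [0.54, -0.0177, 0.1453]
tool_rot: [-0.101, 0.995, 0.001, -0.001]
ft_force: [-0.8, 0.5, -0.3]
grip_width: 0.0005
```

```bash
python3 st.py; python3 - <<'E'
from h import *
for n in('top','side'): snap(n,'5')
E
python3 ov.py .5294 .0432 .2025 0 77 b 5
```

```text
t 8.25 P [ 0.54   -0.0177  0.1453] heater mm [ -1.8 -61.8 145.3] F [-0.8  0.5 -0.3] w 0.00047214340447255333 q [-0.24  0.52  1.72  0.    0.9  -2.01]
toolY ang 101.63 tz [-0.001  0.001 -1.   ]
```

View pics/ov_side_b.png

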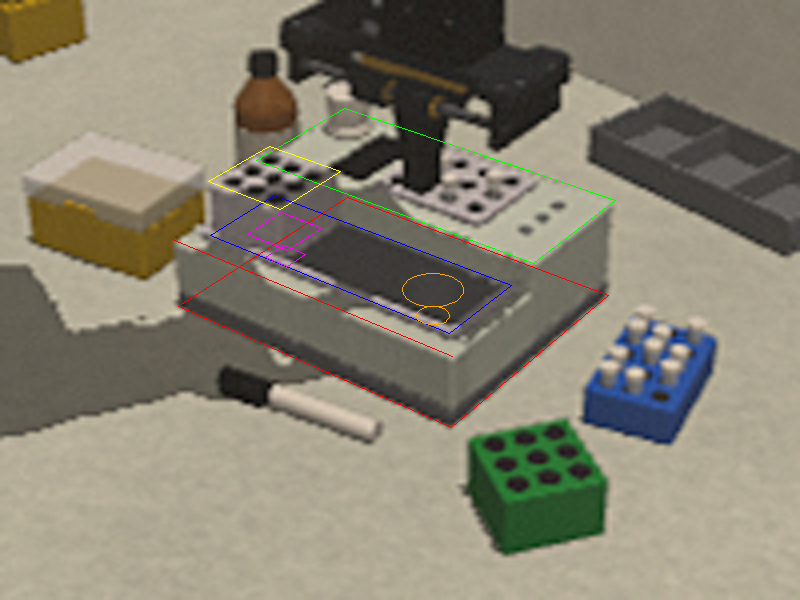

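View pics/ov_top_b.png

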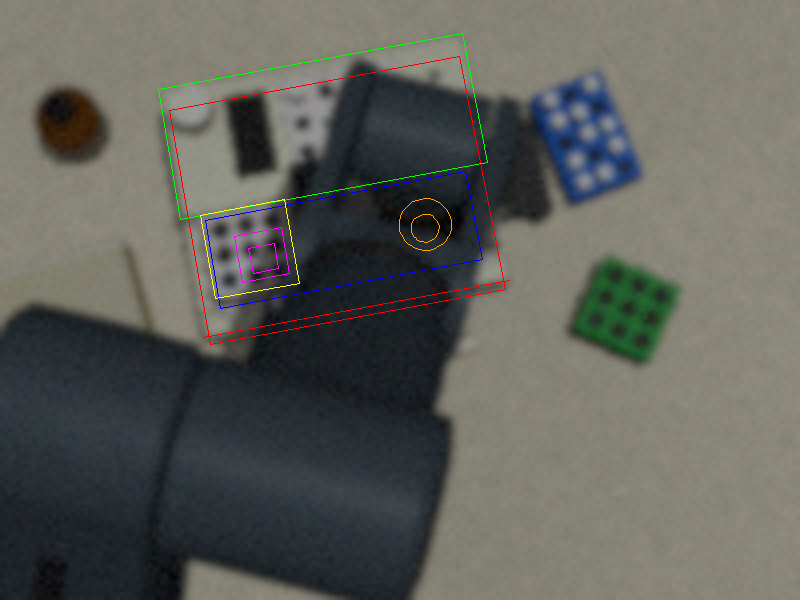

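The block sits at +77 against the stop in both overlays and is upright. I move aside to see the round well from the top before pressing.

>>> move_arm(rows=[-5,30,20,0,0,0,1,-8,45,10,0,0,0,1,-8,48,0,0,0,0,1,-8,48,0,0,0,0,1,-8,48,0,0,0,0,1,0,0,0,0,0,0,1])

```text
time: 8.95
position: [0.5, 0.2082, 0.1746]
tool_rot: [-0.107, 0.994, 0.001, -0.002]
ft_force: [-0.2, -0.9, -0.2]
grip_width: 0.0002
```

```bash
python3 st.py; python3 - <<'E'
from h import *
for n,o in(('side',(265,185)),('top',(225,165))):
    c=snap(n,'6');a=cv2.cvtColor(c['color'],cv2.COLOR_RGB2BGR)[o[1]:o[1]+65,o[0]:o[0]+90]
    a=cv2.resize(a,None,fx=8,fy=8,interpolation=cv2.INTER_CUBIC)
    cv2.imwrite(f'pics/{n}6z.png',a)
    print(n,o,robot.spot_point(n,'reset_key_top')[:2])
    p=[.5294,.0432,.2025,0]
    from fit import W
    print([((proj(c,W(p,np.array(m)/1e3))-o+.5)*8-.5).round(0).tolist() for m in((0,-70,60),(0,-70,38))])
E
python3 ov.py .5294 .0432 .2025 0 77 c 6
```

```text
t 8.95 P [0.5    0.2082 0.1746] heater mm [  4.3 167.5 174.6] F [-0.2 -0.9 -0.2] w 0.00019998934098624084 q [ 0.19  0.48  1.69  0.    0.97 -1.6 ]
toolY ang 102.25 tz [-0.003  0.002 -1.   ]
side (265, 185) []
[[266.0, 219.0], [266.0, 270.0]]
top (225, 165) [{'at': [286.3, 204.6], 'conf': 0.53}]
[[490.0, 328.0], [490.0, 336.0]]
```

View pics/side6z.png

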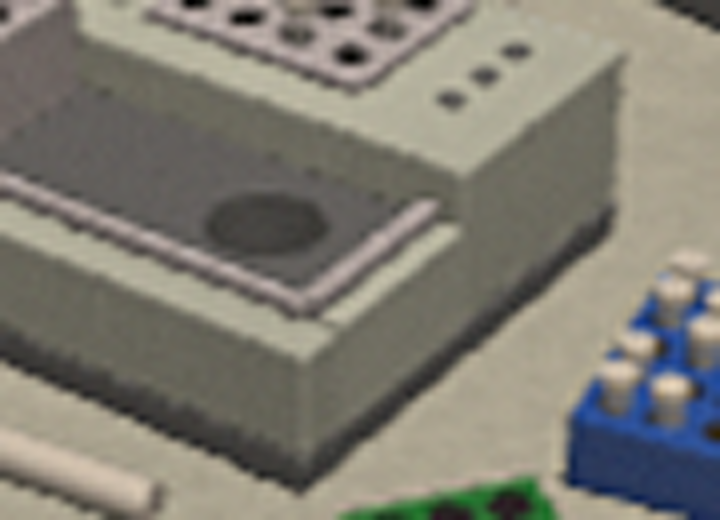

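View pics/top6z.png

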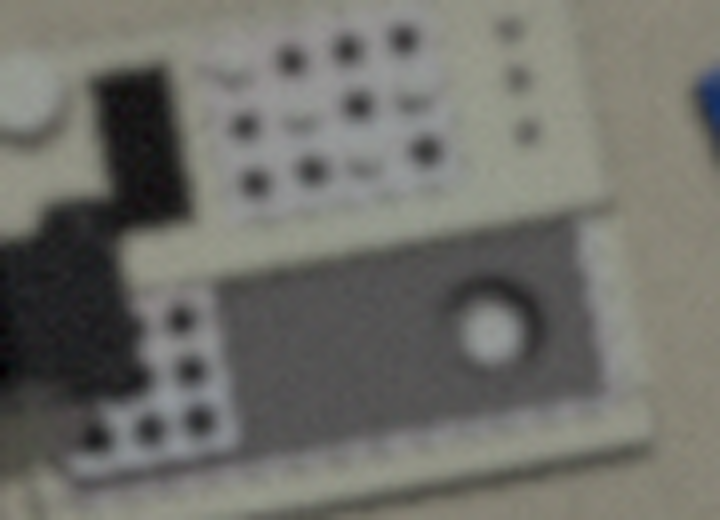

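View pics/ov_side_c.png

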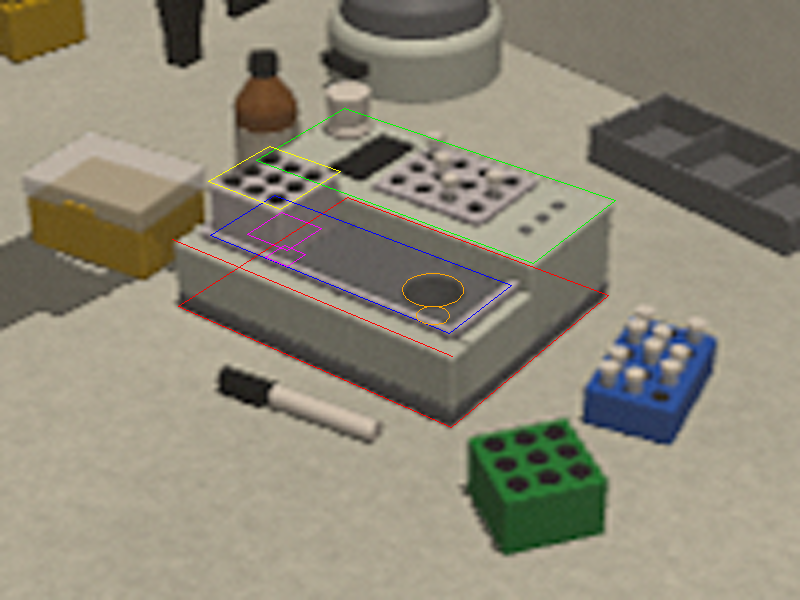

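Top view: the key is at 8x crop (491,331), within 1 px of the predicted (490,336). Next I check the camera-to-robot offset using the fingers' own depth points.

```bash
python3 - <<'E'
from fit import *
p=[.5294,.0432,.2025]
def cloud(c):
    v,u=np.mgrid[0:420,0:560]; d=c['z_map']; ok=d>0
    P=np.linalg.inv(c['camera_matrix'])@np.array([u[ok],v[ok],np.ones(ok.sum())])*d[ok]
    return (c['R'].T@(P-c['t'][:,None])).T
def toH(X):
    cc,s=np.cos(p[2]),np.sin(p[2]); dx,dy=X[:,0]-p[0],X[:,1]-p[1]
    return np.c_[cc*dx+s*dy,-s*dx+cc*dy,X[:,2]]*1e3
for tag,tcp in (('1',(-.4,-138.7,120.8)),('6',(4.3,167.5,174.6)),('5',(-1.8,-61.8,145.3))):
    h=toH(cloud(load('side',tag)))-tcp
    b=h[(abs(h[:,0])<30)&(abs(h[:,1])<30)&(h[:,2]>-15)&(h[:,2]<25)]
    print(tag,len(b),np.percentile(b,[2,10,50,90,98],axis=0).round(1).tolist())
    for z0 in range(-8,40,8):
        q=b[(b[:,2]>z0)&(b[:,2]<z0+8)]
        if len(q):print(z0,len(q),q[:,:2].min(0).round(1),q[:,:2].max(0).round(1))
E
```

```text
1 78 [[-14.4, -10.4, 0.2], [-12.4, -9.7, 2.7], [-9.6, -6.8, 10.9], [3.9, 5.7, 21.8], [12.3, 8.2, 23.9]]
-8 2 [-11.1  -7.9] [ 2.1 -6.9]
0 28 [-14.5 -10.5] [12.7  9. ]
8 25 [-15.5 -10.2] [14.7  7.9]
16 22 [-14.3 -11.6] [10.4  6.8]
24 1 [-9.  -1.5] [-9.  -1.5]
6 73 [[-13.7, -11.0, -0.1], [-12.1, -10.3, 1.7], [-8.1, -6.8, 12.5], [6.5, 6.1, 23.4], [10.5, 7.7, 24.7]]
-8 2 [-7.7 -8.5] [2.7 6.7]
0 23 [-12.7 -10.7] [10.6  8.8]
8 21 [-13.6 -10.7] [12.1  5.1]
16 22 [-13.9 -11.9] [10.5  6.8]
24 5 [-13.7 -10.1] [6.  6.4]
5 83 [[-14.3, -9.7, -0.9], [-12.5, -8.7, 1.6], [-8.8, -5.9, 12.2], [3.7, 8.2, 22.9], [7.3, 10.1, 24.4]]
-8 2 [-8.  -2.2] [-7.7  4.9]
0 27 [-14.5  -9.7] [8.6 9.9]
8 27 [-12.5 -10.7] [ 7.1 11.7]
16 23 [-14.5  -9.7] [6.8 9.4]
24 4 [-10.6  -7.2] [-7.9 10.6]
```

The closed fingertips measure about ±9.5 mm, which agrees with the stall at y=32.5 mm. The heater fit is therefore good to 1–2 mm. Now I go over the well.

>>> move_arm(rows=[8,-45,0,0,0,-0.005,1,9,-47,0,0,0,-0.006,1,9,-47,0,0,0,0,1,9,-47,0,0,0,0,1,9,-47.5,-10,0,0,0,1,0,0,-40,0,0,0,1,0,0,-30,0,0,0,1,0,0,-15,0,0,0,1,0,0,0,0,0,0,1,0,0,0,0,0,0,1])

```text
time: 10.15
position: [0.5474, -0.0328, 0.0805]
tool_rot: [-0.096, 0.995, 0.0, -0.0]
ft_force: [-0.6, -0.7, -0.2]
grip_width: 0.0006
```

```bash
python3 st.py; python3 - <<'E'
from h import *
for n,o in(('side',(190,140)),):
    c=snap(n,'7');a=cv2.cvtColor(c['color'],cv2.COLOR_RGB2BGR)[o[1]:o[1]+150,o[0]:o[0]+200]
    cv2.imwrite(f'pics/{n}7c.png',cv2.resize(a,None,fx=4,fy=4,interpolation=cv2.INTER_CUBIC))
E
```

```text
t 10.15 P [ 0.5474 -0.0328  0.0805] heater mm [  2.4 -78.1  80.5] F [-0.6 -0.7 -0.2] w 0.0005842806408258751 q [-0.26  0.63  1.74 -0.    0.76 -2.03]
toolY ang 101.01 tz [-0.  0. -1.]
```

View pics/side7c.png

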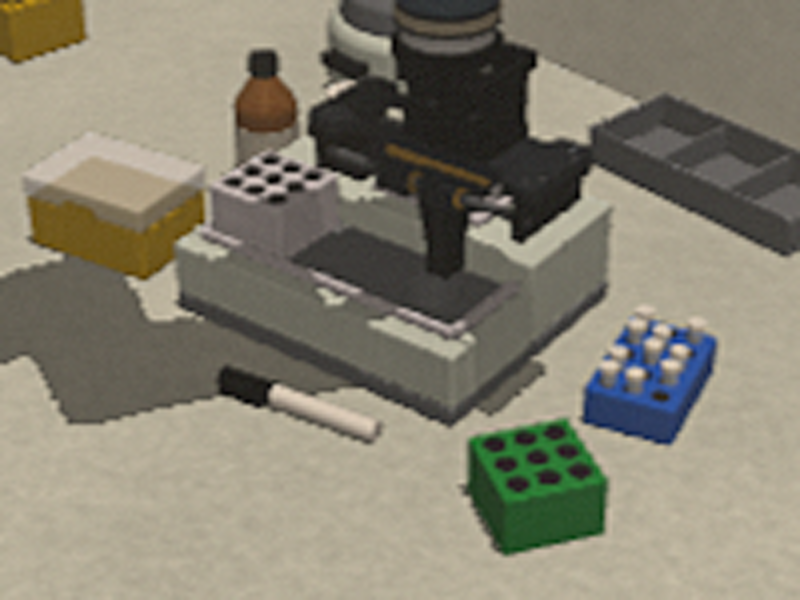

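The tip is 8 mm past the well axis, because the earlier reading had not settled. I correct, descend in steps, and watch the force.

>>> move_arm(rows=[-1.7,3.6,0,0,0,0.01,1,-1.7,3.7,0,0,0,0,1,0,0,0,0,0,0,1,0,0,0,0,0,0,1,0,0,0,0,0,0,1])

```text
time: 10.7
position: [0.5443, -0.0241, 0.0808]
tool_rot: [-0.102, 0.995, -0.0, 0.0]
ft_force: [0.1, -0.6, 0.0]
grip_width: 0.0004
```

```bash
python3 st.py
```

```text
t 10.7 P [ 0.5443 -0.0241  0.0808] heater mm [  1.1 -69.   80.8] F [ 0.1 -0.6  0. ] w 0.0003550299569629452 q [-0.25  0.63  1.75 -0.    0.76 -2.02]
toolY ang 101.73 tz [ 0.001 -0.    -1.   ]
```

>>> move_arm(rows=[0,-1,-10,0,0,0,1,0,0,-12,0,0,0,1,0,0,-10,0,0,0,1,0,0,-5,0,0,0,1,0,0,0,0,0,0,1])

```text
time: 11.2
position: [0.5433, -0.0251, 0.0421]
tool_rot: [-0.102, 0.995, 0.0, -0.001]
ft_force: [-0.5, -0.1, 0.9]
grip_width: 0.0001
```

```bash
python3 st.py
```

```text
t 11.2 P [ 0.5433 -0.0251  0.0421] heater mm [ -0.2 -69.7  42.1] F [-0.5 -0.1  0.9] w 5.9973813501284514e-05 q [-0.25  0.7   1.77  0.    0.68 -2.03]
toolY ang 101.69 tz [-0.003  0.001 -1.   ]
```

In the well without contact. Now I press slowly.

>>> move_arm(rows=[0,0,-2,0,0,0,1,0,0,-2,0,0,0,1,0,0,-2,0,0,0,1,0,0,0,0,0,0,1])

```text
time: 11.6
position: [0.5445, -0.0254, 0.0378]
tool_rot: [-0.102, 0.995, -0.0, 0.0]
ft_force: [-0.4, 0.1, 1.0]
grip_width: 0.0004
```

>>> move_arm(rows=[0,0,-2,0,0,0,1,0,0,-1,0,0,0,1,0,0,0,0,0,0,1])

```text
time: 11.9
position: [0.5445, -0.0254, 0.0348]
tool_rot: [-0.102, 0.995, -0.0, 0.0]
ft_force: [-0.2, -0.4, 2.3]
grip_width: 0.0001
```

>>> move_arm(rows=[0,0,-1,0,0,0,1,0,0,-1,0,0,0,1,0,0,0,0,0,0,1])

```text
time: 12.2
position: [0.5444, -0.0254, 0.0327]
tool_rot: [-0.102, 0.995, -0.0, 0.0]
ft_force: [0.4, 0.3, 5.5]
grip_width: 0.0005
```

>>> move_arm(rows=[0,0,-1,0,0,0,1,0,0,0,0,0,0,1])

```text
time: 12.4
position: [0.5445, -0.0254, 0.0324]
tool_rot: [-0.102, 0.995, -0.0, 0.0]
ft_force: [-0.9, 0.7, 8.8]
grip_width: 0.0002
```

>>> move_arm(rows=[0,0,-1,0,0,0,1,0,0,0,0,0,0,1])

```text
time: 12.6
position: [0.5445, -0.0254, 0.0322]
tool_rot: [-0.102, 0.995, -0.0, 0.001]
ft_force: [-2.6, 0.1, 15.2]
grip_width: 0.0003
```

>>> move_arm(rows=[0,0,-1,0,0,0,1,0,0,0,0,0,0,1])

```text
time: 12.8
position: [0.5446, -0.0254, 0.0321]
tool_rot: [-0.102, 0.995, -0.0, 0.001]
ft_force: [-4.1, 0.9, 22.9]
grip_width: 0.0004
```

The key is bottomed: z stalls at 32 mm and the force is 23 N, well above the spring's 5 N. I hold briefly, then lift out and move aside.

>>> move_arm(rows=[0,0,0,0,0,0,1,0,0,0,0,0,0,1,0,0,5,0,0,0,1,0,0,10,0,0,0,1,0,0,20,0,0,0,1,0,0,40,0,0,0,1,0,0,45,0,0,0,1,0,0,30,0,0,0,1,0,0,0,0,0,0,1])

```text
time: 13.7
position: [0.5468, -0.0259, 0.1837]
tool_rot: [-0.102, 0.995, -0.002, 0.004]
ft_force: [0.4, 0.1, -0.3]
grip_width: 0.0002
```

>>> move_arm(rows=[-8,40,5,0,0,0,1,-8,48,0,0,0,0,1,-8,48,0,0,0,0,1,-8,48,0,0,0,0,1,-8,48,0,0,0,0,1,0,0,0,0,0,0,1,0,0,0,0,0,0,1,0,0,0,0,0,0,1])

```text
time: 14.5
position: [0.5038, 0.2057, 0.1836]
tool_rot: [-0.102, 0.995, -0.0, -0.001]
ft_force: [0.8, -0.4, -0.5]
grip_width: 0.0004
```

```bash
python3 st.py; python3 - <<'E'
from h import *
for n,o in(('side',(190,140)),('top',(180,150))):
    c=snap(n,'8');a=cv2.cvtColor(c['color'],cv2.COLOR_RGB2BGR)[o[1]:o[1]+150,o[0]:o[0]+200]
    cv2.imwrite(f'pics/{n}8c.png',cv2.resize(a,None,fx=4,fy=4,interpolation=cv2.INTER_CUBIC))
z=np.load('top_8.npz');b=np.load('top_6.npz')
print(z['z_map'][200:213,280:293].max()-0, b['z_map'][200:213,280:293].max())
for k in (z,b): print(np.median(k['z_map'][205:208,285:288]))
for n in('top','side'):
    a0=np.load(f'{n}_0.npz')['color'].astype(int);a1=np.load(f'{n}_8.npz')['color'].astype(int)
    cv2.imwrite(f'pics/diff_{n}.png',np.clip(abs(a0-a1).max(2)*4,0,255).astype(np.uint8))
E
```

```text
t 14.5 P [0.5038 0.2057 0.1836] heater mm [  7.6 164.4 183.6] F [ 0.8 -0.4 -0.5] w 0.0004093668456497575 q [ 0.18  0.47  1.68 -0.    1.   -1.59]
toolY ang 101.67 tz [-0.002 -0.001 -1.   ]
1.7673124 1.7638083
1.7308222
1.7300084
```

View pics/side8c.png

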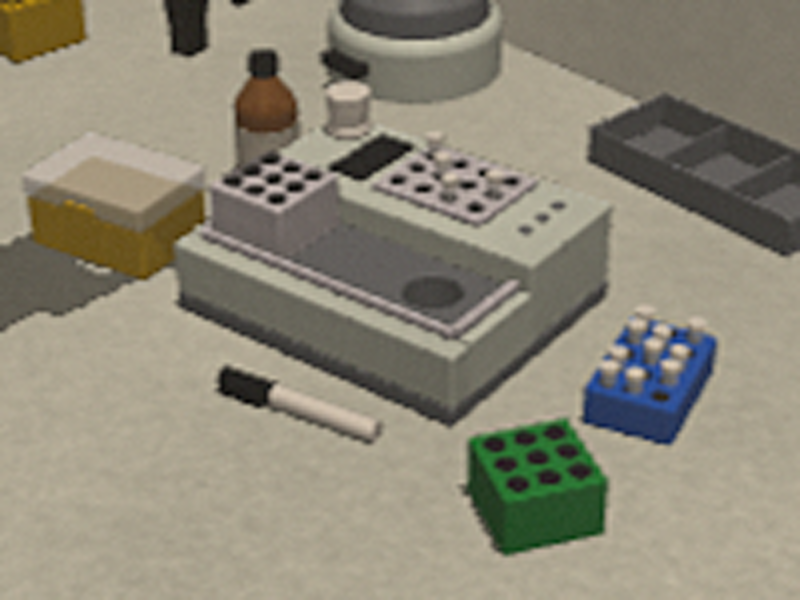

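View pics/top8c.png

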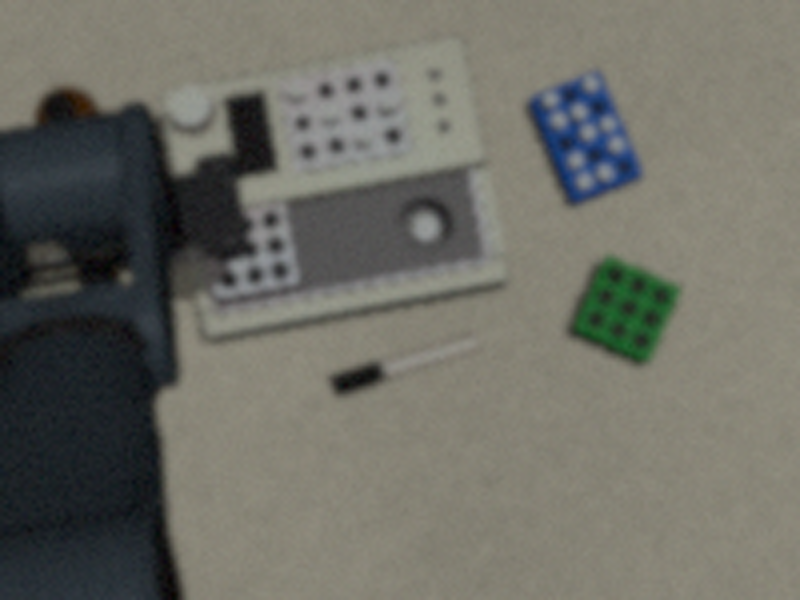

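View pics/diff_side.png

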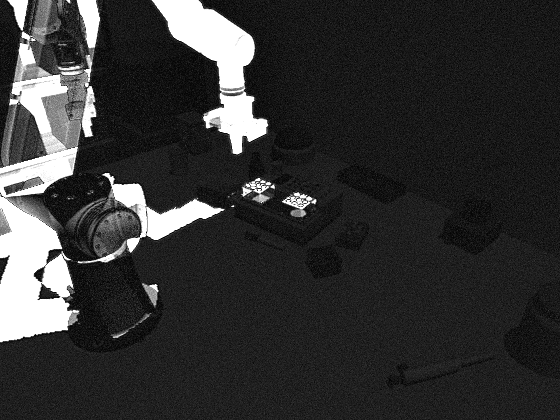

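The side difference image shows change only at the block's old and new places, plus the arm and its shadow. The key shows in its well at top crop (427,225), at its earlier depth. Handing in.

```bash
python3 -c "
from rig import robot
print(robot.hand_in())"
```

```text
the job is handed in; nothing more can be done
None
```

I pushed the grey tube block along its tray to the +y stop, then pressed the reset key in the round well fully down and let it come back up. I handed the job in at about 14.6 s; the hand-in reports no verdict.

- **Block:** Near the end the fingertips stalled and the push force rose from about 7 to 23 N, so it was against the stop. The overlay with its centre at +77 mm matched both views, and it stood upright.
- **Reset key:** The tip stalled at z = 32 mm with 23 N, well above the 5 N spring. After release the key's depth reading in the top view was within 1 mm of its value before the press, so it came back up.
- **Everything else:** Comparing the side view before and after, only the block, the arm and its shadow had changed. The calibration key is now under the block, so I could not see it; the fingers never went into its well. The arm was clear of everything at hand-in.
- **Disagreements:** The side camera sat about 2–4 mm off from the top camera. The touch at the stop and the depth points on the fingers agreed with the fit I used. One approach over the well ended 8 mm off because I had read the pose before it settled; I corrected it before going down.

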